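# Open the covered balance and switch it on

## Robot

A 7-joint arm with a two-finger parallel gripper is mounted at the origin on the work surface; the furniture and walls round the work are solid. World frame = base frame: x ahead of the robot, y to its left, z up, the work surface at z = 0. Lengths are in mm, angles in rad, forces in N, time in s.
With the tool pointing down it reaches from about 350 to 900 mm from the base axis. Payload 8.1 kg.
Tool frame: the origin (TCP) lies at the very end of the fingers, on their centre line; the grasp point (between the pads) lies 19 mm behind it; z points along the fingers, y is the line along which they close (so a half turn about z gives the same grasp; the last joint's range is limited). The gripper opens to 92 mm and grips with 3 to 60 N. Pads are 19 mm wide; open, the fingers measure 130 mm over their backs; the gripper's body (75 mm by 190 mm) begins 47 mm behind the grasp point.
Start: joints at [-1.354, 0.434, 0.025, 1.573, -0.012, 1.134, -0.075], TCP at [196.513, 593.316, 226.742] pointing down, gripper open.
Joint ranges: [-2.62, 2.62], [-0.44, 2.09], [-1.27, 1.32], [0.08, 2.57], [-1.32, 4.46], [0.12, 2], [-2.74, 2.74]. Speed limits (rad/s): [2.22, 2.22, 3.01, 3.01, 3.14, 3.14, 3.14].

## Interface

Orientations are given as a rotation vector (axis times angle).
In Python, from plant import manip gives the robot as it stands. The module is installed in compiled form; this text tells all that it offers.
- The arm moves only by the tool play_rows, never from a script. Its argument "steps" is a list that holds one entry, the list of rows, each a list of 6 numbers: the shift along the tool's x, y, z in m, then the turn, a rotation vector about the tool's x, y, z in degrees. In form: [[[dx, dy, dz, ax, ay, az], ...]]. A call has 1 to 20 rows; each row shifts and turns the commanded pose from where the row before left it, along the tool's axes as they then stand; what a row does not reach is not made up. A row lasts 1/10 s, in which the tool goes at most 50 mm and 8.59 degrees, less where a joint would pass 70% of its speed; a pose out of reach is approached as far as the arm can. A call with a gripper value outside its range is refused whole. "claw" is the finger opening in m, from 0 to 0.0918, set as the call begins (left out, the last holds). The fingers move at their own pace and stop on an object; "newtons" is the grip in N (left out, the last holds). Time passes only in rows, so rows that do not move let the fingers close. It gives the time, the measured TCP pose, the force, the opening and the grip force at its end, in the units of the state.
- manip.get_obs(): the state, without advancing time (a new reading comes with each control period).
- manip.read_camera(name): name is "side" or "top"; returns a dict with "color" (420x560x3 uint8, red, green, blue), "z_map" (420x560 float32, mm along the optical axis (not along the pixel's ray), 0 where there is no reading), "mtx" (3x3 intrinsics, pixels), "k1" (the pictures are not rectified: a ray, as slopes to the right and down, at radius r is drawn at 1 + k1 r^2 times it, then the intrinsics apply), "cam_to_world" (4x4, takes a point from camera to world coordinates). Camera axes: x right, y down, z forward; pixel columns grow to the right and rows downward; lengths in mm; the calibration is good to about 2 mm. A picture is of the moment at which its call begins.
- manip.finish_job(): hands the job in; it is judged then, once.
The state is a dict: "time_s": time; "joint_pos": joint angles; "joint_velocities": joint speeds; "joint_torque": joint torques, N m; "ee_pos": TCP position; "tcp_rot": TCP orientation; "wrist_force": force on the tool from outside, world axes, zero at the start; "torque": the same for the moment, N m; "grip_width": opening from 0.0 (shut) to 1.0 (fully open); "gripper_force": force on a finger pad.
Only numpy, scipy, OpenCV 4.12 (cv2) and the standard library are available. Lean on these libraries where they do the work, as an engineer would, in place of code of your own. Each camera call takes 0.05 s, during which the arm holds its last target. There are 200 camera calls.

## Task

Get the covered balance ready for weighing: press its orange release tab down until the cover springs ajar, push the cover right over until it rests fully open, then press the round green power key all the way in and let it come back. Nothing needs to be picked up: keep off the steel weighing pan, do not lift or shift the balance, and leave the loose things on the table where they are.

Things in the scene. Friction and masses are not known exactly. Their poses are not given: they have to be found in the camera images.
- balance: white and black bench balance, 180 (x) by 150 (y) mm, deck top 38 mm above the table, 2.2 kg, standing loose on rubber feet. Origin on the table under its centre; its x points from the front (orange tab) to the rear (cover hinge), z up. The pan, key, dark display and cover are on it. After release a 6 mm steel plunger at x=26, y=56 mm stands up to 33 mm above the deck.
- release_tab (a joint): orange rocking release tab at the front: 0 at rest, grows as its pad goes down, stop at 0.40 rad; the catch lets go at about 0.27 (press point down about 9 mm). Spring: about 1.5 N at first, 3 to 4 N at release, under 6 N at the stop. Pivot at balance x=-88, z=34 mm. Springs back. Its hook (x=-92 to -77, y within 13, top at z=55 mm) leans 8 mm to the front when pressed.
- tab_pad (a point): press point on top of the ribbed pad of the release tab, 42 mm above the table at rest, at balance x=-122, y=0. The pad is 26 mm wide (y) and lies from x=-136 to -95 mm, in front of the housing.
- cover (a joint): grey cover with a clear window: 0 shut (held by the catch), sprung ajar to about 0.36 rad by the plunger, fully open against its stop at 1.92 rad (leaning back beyond upright). Hinge turns easily; the 140 g cover is in balance at about 1.5: short of that it falls back to ajar, past it it falls on to the stop by its own weight.
- cover_hinge (a point): hinge axis of the cover (along balance y), at balance x=76, z=45 mm. Site axes turn with the cover.
- cover_front_edge (a point): middle of the lower rim of the cover's front, 152 mm from the hinge axis. Cover 140 mm wide (y); a 14 mm deep rim runs round the front and sides, the top plate is 4 mm thick. Ajar, this rim is about 54 mm above the deck, so fingertips fit in under it beside the hook. Site axes turn with the cover.
- power_key (a joint): round green power key: 0 at rest, grows as pressed, stop at 0.004 m; 1.4 N at first, 4.2 N at the stop; springs back
- key_top (a point): middle of the top of the power key, 24 mm across, 44 mm above the table, at balance x=-50, y=-40 mm, on the deck under the shut cover
- weighing_pan: round steel weighing pan, 80 mm across, its top 8 mm above the deck, centred at balance x=18, y=0. Sensitive: do not press on it
- mortar: beige turned mortar, 85 mm across, 74 mm high, right of the work; bystander. Origin at the middle of its underside.
- brass_weight_0: largest brass balance weight with a knob, 29 mm across, 36 mm high, standing; bystander. Origin at the middle of its underside.
- brass_weight_1: middle brass balance weight, 23 mm across, 32 mm high, standing; bystander. Origin at the middle of its underside.
- brass_weight_2: smallest brass balance weight, 18 mm across, 29 mm high, standing; bystander. Origin at the middle of its underside.
- tweezers: steel tweezers, 9x122x12 mm, lying; bystander. Origin at the middle of its underside.
- herb_scoop: wooden herb scoop, 64x190x30 mm, lying at the far left; bystander. Origin at the middle of its underside.
- marker_pen: white marker pen with green cap, 17x135x16 mm, lying at the right; bystander. Origin at the middle of its underside.

How it is judged (in metres and radians):
On the way, in this order (a step that is already met when the one before it is completed fails the run):
1. the release tab is pressed (value of joint release_tab above 0.2 rad).
2. the cover has sprung ajar (value of joint cover between 0.25 and 0.9 rad), for 0.1 s.
3. the cover is fully open (value of joint cover above 1.8 rad), for 0.2 s.
4. the power key is pressed in (value of joint power_key above 0.0028 m), for 0.05 s.
At the end, for the whole second after the job is handed in: The cover rests open on its stop (over 1.8 rad), the key (under 0.8 mm) and the tab (under 0.06 rad) have sprung back, and the balance stands level and at rest within 30 mm of where it was (value of joint cover above 1.8 rad and value of joint release_tab below 0.06 rad and value of joint power_key below 0.0008 m and distance of balance from where it was at the start of the episode below 0.03 m and angle between balance's own z axis and vertical below 0.05 rad and linear speed of balance below 0.01 m/s); the robot touches nothing.
It fails at once if the balance is lifted, tipped or shifted by more than 30 mm (distance of balance from where it was at the start of the episode above 0.03 m or angle between balance's own z axis and vertical above 0.12 rad or height (world z) of balance above 0.008 m).
It fails at once if the weighing pan is pressed (over 3 N) (contact force between the arm and weighing_pan above 3 N).
It fails at once if a loose thing is lifted or moved by more than 20 mm (distance of any of mortar, brass_weight_0, brass_weight_1, brass_weight_2, tweezers, herb_scoop, marker_pen from where it was at the start of the episode above 0.02 m).
It also fails if it takes over 45 s, if anything falls off the work surface, if the arm or the gripper's body presses on something with over 40 N, if the wrist force passes 120 N, or if a joint passes its speed limit or range.

## Working session

There is one attempt and no reset: what is moved stays moved. The work goes in short steps, Python scripts to look and compute and a tool call to move; the robot and the scene stay as the last step left them, time stands still between calls to the robot, and variables do not carry over. Pictures are saved under pics/ and viewed, at most 10 in all, crops included, and the job is handed in when it is done.

Besides the shell and the picture viewer there is one more tool, called by a JSON object that holds its "name" and its "arguments", one argument or row to a line. play_rows: Moves the arm, as the interface text tells. Its arguments: {"type":"object","properties":{"steps":{"type":"array"},"claw":{"type":"number"},"newtons":{"type":"number"}},"required":["steps"]}

```bash
mkdir -p pics; cat > h.py <<'E'
import numpy as np, cv2
from plant import manip
def world(c):
    K=np.array(c["mtx"]);k=c["k1"];z=c["z_map"];h,w=z.shape
    u,v=np.meshgrid(np.arange(w),np.arange(h))
    d=np.array([k,0,0,0,0],float)
    p=cv2.undistortPoints(np.stack([u.ravel(),v.ravel()],1).astype(np.float64)[:,None],K,d).reshape(h,w,2)
    P=np.dstack([p[...,0]*z,p[...,1]*z,z,np.ones_like(z)])
    return (P@np.array(c["cam_to_world"]).T)[...,:3]
E
python3 - <<'E'
from h import *
for n in("top","side"):
    c=manip.read_camera(n); cv2.imwrite(f"pics/{n}0.png",c["color"][...,::-1]); np.save(n+"0.npy",world(c)); np.save(n+"c.npy",c["color"])
    print(n,c["mtx"],c["k1"],c["cam_to_world"])
print(manip.get_obs())
E
```

```text
top [[382.3122387    0.         274.64910607]
 [  0.         382.3122387  206.95816706]
 [  0.           0.           1.        ]] -0.11062608560998853 [[-1.15756659e-02 -9.81382263e-01  1.91715566e-01  2.88964299e+02]
 [-9.99925004e-01  1.21275706e-02  1.70557270e-03  1.54634340e+02]
 [-3.99886286e-03 -1.91681445e-01 -9.81449047e-01  1.09456432e+03]
 [ 0.00000000e+00  0.00000000e+00  0.00000000e+00  1.00000000e+00]]
side [[392.05756224   0.         276.02314346]
 [  0.         392.05756224 209.9074224 ]
 [  0.           0.           1.        ]] -0.021850465794617285 [[ 9.96257468e-01  7.09265269e-02 -4.94012617e-02  5.41718704e+02]
 [ 8.35776895e-02 -6.44729829e-01  7.59827755e-01 -7.77635015e+02]
 [ 2.20414767e-02 -7.61112919e-01 -6.48244782e-01  8.25051567e+02]
 [ 0.00000000e+00  0.00000000e+00  0.00000000e+00  1.00000000e+00]]
{'time_s': 0.1, 'joint_pos': array([-1.35359298,  0.43515063,  0.02493925,  1.57400815, -0.01160892,
        1.13399944, -0.07510323]), 'joint_velocities': array([ 1.73048010e-03, -5.31102263e-04,  1.45918925e-04, -1.74060497e-03,
        8.30206516e-05,  1.33129768e-03, -5.89772921e-04]), 'joint_torque': array([ 3.02245797e-03, -6.69123316e+01,  9.88023095e-01, -3.15140462e+01,
       -6.05534529e-02,  3.73617955e-02,  1.69026657e-05]), 'ee_pos': array([196.37078362, 592.86215543, 226.02392388]), 'tcp_rot': array([-5.00258919e-01, -3.10138447e+00,  2.22368565e-03]), 'wrist_force': array([0.86411856, 0.50437889, 0.32355954]), 'torque': array([ 0.00656389, -0.00703408,  0.00669663]), 'gripper_force': 0.0, 'grip_width': 0.9974794604058773}
```

View pics/top0.png

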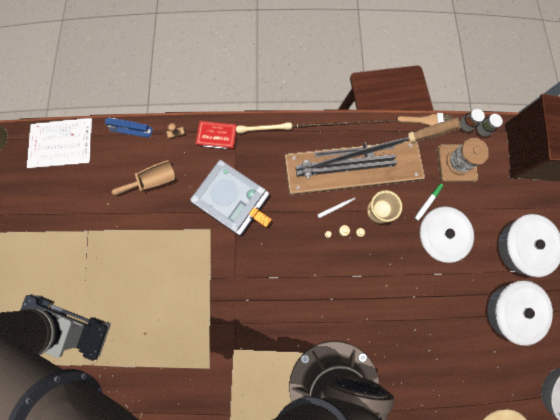

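View pics/side0.png

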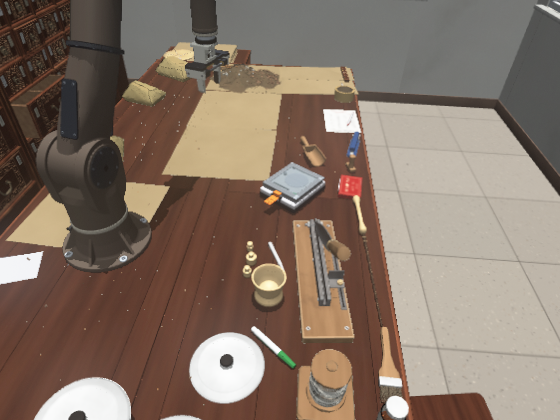

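The top view shows the balance at about (231,198) with its orange tab at (261,217). In the side view they are at (293,185) and (272,199). Next I measure both.

```bash
python3 - <<'E'
from h import *
for n,(u0,u1,v0,v1) in (("top",(180,285,150,245)),("side",(250,335,155,215))):
    W=np.load(n+"0.npy");C=np.load(n+"c.npy")
    s=np.zeros(W.shape[:2],bool);s[v0:v1,u0:u1]=1
    hsv=cv2.cvtColor(C,cv2.COLOR_RGB2HSV)
    o=s&(hsv[...,0]>8)&(hsv[...,0]<24)&(hsv[...,1]>190)&(hsv[...,2]>170)
    P=W[o];print(n,"orange",len(P),np.median(P,0).round(1),np.percentile(P,[3,97],0).round(1))
    z=W[...,2];table=np.median(z[s&(z<15)]);print("table",table)
    b=s&~o&(z>46)&(z<75);m=b.astype(np.uint8)
    k,l,st,ce=cv2.connectedComponentsWithStats(m);i=1+np.argmax(st[1:,4]);b=l==i
    r=cv2.minAreaRect(W[b][:,:2].astype(np.float32));print("rect",r,"z",np.percentile(W[b][:,2],[5,50,95]))
    # edge of tab in rect frame
    p0=np.array(r[0]);d=np.median(P,0)[:2]-p0;print("yaw by orange",np.degrees(np.arctan2(-d[1],-d[0])),np.linalg.norm(d))
    r=cv2.minAreaRect(P[:,:2].astype(np.float32));print("orange rect",r)
E
python3 -c "
import cv2;a=cv2.imread('pics/top0.png')[150:245,180:290];b=cv2.imread('pics/side0.png')[155:220,250:340]
import numpy as np
a=cv2.resize(a,(440,380),interpolation=2);b=cv2.resize(b,(360,260),interpolation=2);b=cv2.copyMakeBorder(b,0,120,0,0,0)
cv2.imwrite('pics/crop.png',np.hstack([a,b]))"
```

```text
return _methods._mean(a, axis=axis, dtype=dtype,
  ret = um.true_divide(
Traceback (most recent call last):
IndexError: index -1 is out of bounds for axis 0 with size 0
```

View pics/crop.png

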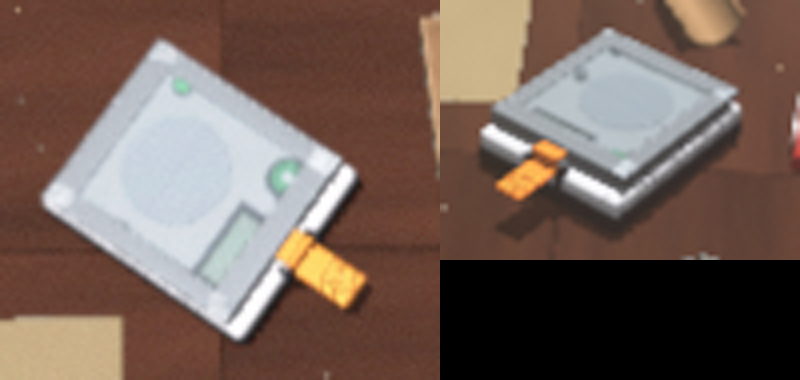

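The crop shows the hook at about (295,248), the pad at (335,280) and the green key at (285,178) under the window. The orange threshold was too tight, so I loosen it.

```bash
python3 - <<'E'
from h import *
for n,(u0,u1,v0,v1) in (("top",(188,275,155,238)),("side",(258,328,160,212))):
    W=np.load(n+"0.npy");C=np.load(n+"c.npy")
    s=np.zeros(W.shape[:2],bool);s[v0:v1,u0:u1]=1
    hsv=cv2.cvtColor(C,cv2.COLOR_RGB2HSV)
    o=s&(hsv[...,0]>5)&(hsv[...,0]<28)&(hsv[...,1]>120)&(hsv[...,2]>150)
    z=W[...,2]
    P=W[o]; P=P[(P[:,2]>25)&(P[:,2]<70)];print(n,"orange",len(P),np.median(P,0).round(1),np.percentile(P,[3,97],0).round(1).tolist())
    print("table",np.median(z[s&(z<15)]))
    b=s&~o&(z>44)&(z<80)
    k,l,st,ce=cv2.connectedComponentsWithStats(b.astype(np.uint8));i=1+np.argmax(st[1:,4]);b=l==i
    r=cv2.minAreaRect(W[b][:,:2].astype(np.float32));print("rect",r,len(W[b]),"z",np.percentile(W[b][:,2],[5,50,95]))
    d=np.median(P,0)[:2]-np.array(r[0]);print("yaw by orange",np.degrees(np.arctan2(-d[1],-d[0])),np.linalg.norm(d))
    print("orange rect",cv2.minAreaRect(P[:,:2].astype(np.float32)))
    Q=P[P[:,2]<48];print("pad",cv2.minAreaRect(Q[:,:2].astype(np.float32)),np.median(Q[:,2]))
E
```

```text
top orange 186 [468.2 197.7  43.5] [[446.8, 174.1, 40.1], [487.1, 222.3, 55.5]]
table 0.6833629446274472
rect ((527.5689697265625, 283.548828125), (169.07276916503906, 139.8463897705078), 55.17830276489258) 2737 z [52.74827565 56.17241083 59.63071883]
yaw by orange 55.34919161657306 104.36458994086476
orange rect ((468.2881774902344, 198.7820281982422), (58.11137008666992, 25.264245986938477), 55.15456008911133)
pad ((464.2712707519531, 193.01223754882812), (44.050662994384766, 25.264245986938477), 55.15456008911133) 42.702829704439864
side orange 107 [466.5 194.2  45.3] [[446.4, 170.5, 40.2], [487.8, 221.5, 57.7]]
table 3.5244382606873614
rect ((525.7930297851562, 279.1188049316406), (180.56309509277344, 142.5790252685547), 54.67926788330078) 1370 z [49.05020998 58.27540532 61.22725124]
yaw by orange 55.081392847454175 103.5471942278235
orange rect ((464.79302978515625, 199.1309051513672), (66.66609954833984, 35.08251190185547), 63.37016296386719)
pad ((465.88067626953125, 198.9630584716797), (68.19166564941406, 32.96824645996094), 66.96369934082031) 44.41920357189906
```

Balance yaw is about 55° with its origin near (529,286). The press point comes to about (459,186). I move above it with the fingers shut.

{"name": "play_rows", "arguments": {
  "steps": [
    [[-0.0189,-0.0152,0.0038,0,0,0],[-0.0189,-0.0152,0.0038,0,0,0],[-0.0189,-0.0152,0.0038,0,0,0],[-0.0189,-0.0152,0.0038,0,0,0],[-0.0189,-0.0152,0.0038,0,0,0],[-0.0189,-0.0152,0.0038,0,0,0],[-0.0189,-0.0152,0.0038,0,0,0],[-0.0189,-0.0152,0.0038,0,0,0],[-0.0189,-0.0152,0.0038,0,0,0],[-0.0189,-0.0152,0.0038,0,0,0],[-0.0189,-0.0152,0.0038,0,0,0],[-0.0189,-0.0152,0.0038,0,0,0],[-0.0189,-0.0152,0.0038,0,0,0],[-0.0189,-0.0152,0.0038,0,0,0],[-0.0189,-0.0152,0.0038,0,0,0],[-0.0189,-0.0152,0.0038,0,0,0],[-0.0189,-0.0152,0.0038,0,0,0],[-0.0189,-0.0152,0.0038,0,0,0],[-0.0189,-0.0152,0.0038,0,0,0],[-0.0189,-0.0152,0.0038,0,0,0]]
  ],
  "claw": 0.0
}}

```text
time_s: 2.1
ee_pos: [460.0, 184.9, 150.4]
tcp_rot: [-0.5, -3.101, 0.0]
wrist_force: [0.4, 0.6, -0.4]
grip_width: 0.002
gripper_force: 0.0
```

{"name": "play_rows", "arguments": {
  "steps": [
    [[0,0,0,0,0,7.6],[0,0,0,0,0,7.6],[0,0,0,0,0,7.6],[0,0,0,0,0,7.6],[0,0,0,0,0,7.6],[0,0,0,0,0,7.6],[0,0,0,0,0,7.6],[0,0,0,0,0,7.6],[0,0,0,0,0,7.6],[0,0,0,0,0,7.6],[0,0,0,0,0,7.6],[0,0,0,0,0,7.6],[0,0,0,0,0,7.6],[0,0,0,0,0,7.6],[0,0,0,0,0,0],[0,0,0,0,0,0]]
  ]
}}

```text
time_s: 3.7
ee_pos: [459.5, 185.9, 150.6]
tcp_rot: [2.78, 1.463, -0.001]
wrist_force: [0.8, 0.7, -0.3]
grip_width: 0.004
gripper_force: 0.0
```

```bash
cat >> h.py <<'E'
from scipy.spatial.transform import Rotation as Rn
YAW=55.;O=np.array([529.4,286.,0])
B=Rn.from_euler('z',YAW,degrees=True).as_matrix()
def bal(p): return B.T@(np.asarray(p)-O)
def where():
    s=manip.get_obs();R=Rn.from_rotvec(s["tcp_rot"]).as_matrix()
    print("t",s["time_s"],"tcp",s["ee_pos"].round(1),"bal",bal(s["ee_pos"]).round(1),"F",s["wrist_force"].round(2),"grip",round(s["grip_width"],3));print("tool axes in bal (cols)\n",(B.T@R).round(3));print("q",s["joint_pos"].round(2));return s,R
def todo(pb,Rb=None):
    s,R=where();d=R.T@(O+B@np.array(pb,float)-s["ee_pos"]);print("tool shift mm",d.round(1))
    if Rb is not None: print("turn deg",np.degrees(Rn.from_matrix(R.T@B@Rb).as_rotvec()).round(2))
E
python3 - <<'E'
from h import *
todo([-122,0,60],np.diag([1.,-1,-1]))
E
```

```text
t 3.7 tcp [459.5 185.9 150.6] bal [-122.1   -0.2  150.6] F [ 0.79  0.74 -0.27] grip 0.004
tool axes in bal (cols)
 [[ 1.     0.009 -0.   ]
 [ 0.009 -1.     0.   ]
 [-0.    -0.    -1.   ]]
q [-0.97  0.34  0.61  2.01 -0.26  0.86 -0.81]
tool shift mm [ 0.1 -0.2 90.6]
turn deg [-0.    0.03  0.51]
```

{"name": "play_rows", "arguments": {
  "steps": [
    [[-0.001,0,0.009,0,0,0],[-0.001,0,0.009,0,0,0],[-0.001,0,0.009,0,0,0],[-0.001,0,0.009,0,0,0],[-0.001,0,0.009,0,0,0],[-0.001,0,0.009,0,0,0],[0,0,0.009,0,0,0],[0,0,0.009,0,0,0],[0,0,0.009,0,0,0],[0,0,0.009,0,0,0],[0,0,0.004,0,0,0],[0,0,0.004,0,0,0],[0,0,0.004,0,0,0],[0,0,0.004,0,0,0],[0,0,0.002,0,0,0],[0,0,0,0,0,0]]
  ]
}}

```text
time_s: 5.3
ee_pos: [456.3, 180.9, 42.6]
tcp_rot: [-2.783, -1.457, 0.0]
wrist_force: [0.0, 0.1, -1.0]
grip_width: 0.008
gripper_force: 0.0
```

{"name": "play_rows", "arguments": {
  "steps": [
    [[0,0,0.001,0,0,0],[0,0,0.001,0,0,0],[0,0,0.001,0,0,0],[0,0,0.001,0,0,0],[0,0,0.001,0,0,0],[0,0,0.001,0,0,0],[0,0,0.001,0,0,0],[0,0,0.001,0,0,0],[0,0,0,0,0,0],[0,0,0,0,0,0]]
  ]
}}

```text
time_s: 6.3
ee_pos: [456.1, 180.7, 34.6]
tcp_rot: [2.783, 1.457, -0.001]
wrist_force: [-2.1, -4.1, 3.2]
grip_width: 0.004
gripper_force: 2.0
```

```bash
python3 - <<'E'
from h import *
where()
c=manip.read_camera("side");a=c["color"][130:230,230:350,::-1]
cv2.imwrite("pics/press.png",cv2.resize(a,(720,600),interpolation=2))
E
```

```text
t 6.3 tcp [456.1 180.7  34.6] bal [-128.3   -0.4   34.6] F [-2.11 -4.09  3.21] grip 0.004
tool axes in bal (cols)
 [[ 1.     0.005 -0.   ]
 [ 0.005 -1.     0.   ]
 [-0.    -0.    -1.   ]]
q [-0.84  0.52  0.48  2.12 -0.42  0.59 -0.66]
```

View pics/press.png

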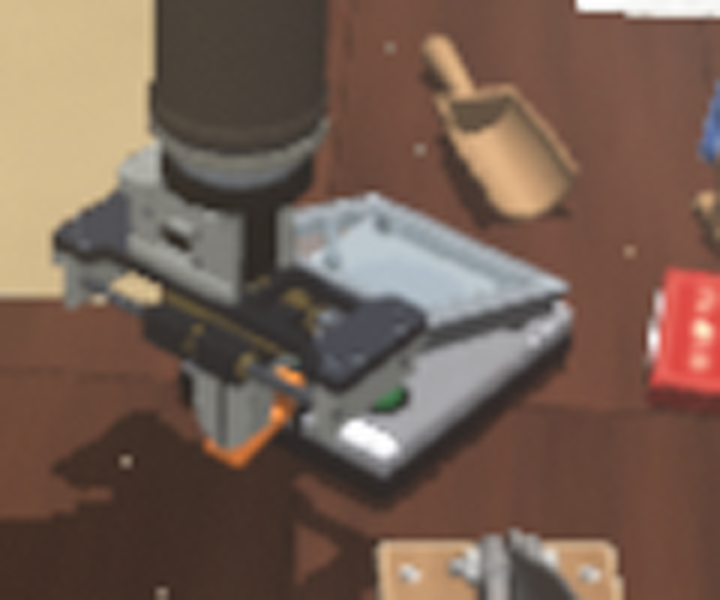

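The cover sprang ajar: the green key shows at (388,395) under the raised lid. I retreat forward and up, then tilt the tool.

{"name": "play_rows", "arguments": {
  "steps": [
    [[-0.002,0,-0.005,0,0,0],[-0.004,0,-0.005,0,0,0],[-0.006,0,-0.005,0,0,0],[-0.008,0,-0.008,0,0,0],[-0.01,0,-0.01,0,0,0],[-0.01,0.005,-0.015,0,0,0],[-0.01,0.01,-0.015,0,0,0],[-0.01,0.01,-0.015,0,0,0],[-0.01,0.01,-0.015,0,0,0],[0,0,0,0,0,0]]
  ]
}}

```text
time_s: 7.35
ee_pos: [446.1, 101.5, 129.8]
tcp_rot: [2.785, 1.453, 0.005]
wrist_force: [0.6, 0.6, -0.1]
grip_width: 0.007
gripper_force: 0.0
```

{"name": "play_rows", "arguments": {
  "steps": [
    [[0,0,0,0,5,0],[0,0,0,0,5,0],[0,0,0,0,5,0],[0,0,0,0,5,0],[0,0,0,0,5,0],[0,0,0,0,5,0],[0,0,0,0,5,0],[0,0,0,0,5,0],[0,0,0,0,5,0],[0,0,0,0,5,0],[0,0,0,0,0,0],[0,0,0,0,0,0]]
  ]
}}

```text
time_s: 8.55
ee_pos: [435.8, 98.3, 104.9]
tcp_rot: [-2.441, -1.279, -0.717]
wrist_force: [0.8, 0.2, 1.5]
grip_width: 0.004
gripper_force: 0.0
```

```bash
python3 - <<'E'
from h import *
where()
c=manip.read_camera("side");W=world(c)
a=c["color"][130:230,230:350,::-1]
cv2.imwrite("pics/ajar.png",cv2.resize(a,(720,600),interpolation=2))
Q=(W-O)@B
for (u0,u1,v0,v1) in [(250,340,150,215)]:
    q=Q[v0:v1,u0:u1].reshape(-1,3);m=(abs(q[:,1])<70)&(q[:,0]>-80)&(q[:,0]<90)&(q[:,2]>60)&(q[:,2]<140);q=q[m]
    for x in range(-80,90,20):
        k=q[(q[:,0]>=x)&(q[:,0]<x+20)]
        if len(k):print(x,len(k),np.percentile(k[:,2],[5,50,95]).round(1))
E
```

```text
t 8.55 tcp [435.8  98.3 104.9] bal [-207.5  -31.   104.9] F [0.76 0.16 1.48] grip 0.004
tool axes in bal (cols)
 [[ 0.834  0.013  0.552]
 [-0.004 -1.     0.03 ]
 [ 0.552 -0.027 -0.833]]
q [ 0.32  0.31 -0.3   2.42 -1.3   0.43  0.66]
-80 211 [ 96.5 105.1 111.5]
-60 103 [ 98.4 105.4 109.3]
-40 97 [ 89.2  97.6 101.3]
-20 100 [80.7 89.6 94.4]
0 85 [78.7 82.4 86.4]
20 88 [69.6 75.1 78.8]
40 81 [63.5 68.2 71.4]
60 53 [60.6 62.1 64.7]
```

View pics/ajar.png

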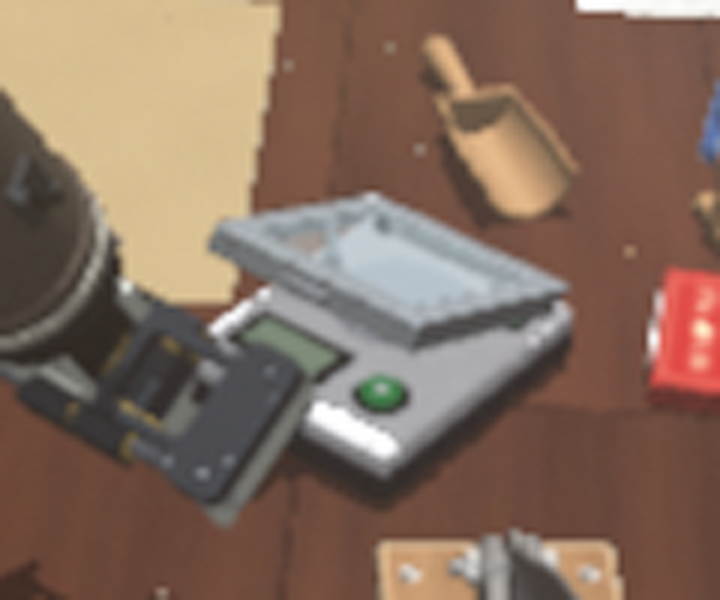

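The cover is clearly ajar and nothing has shifted. The tilt saturated at about 34° because the arm is close in, so I move outward toward the rim and tilt further there.

{"name": "play_rows", "arguments": {
  "steps": [
    [[0.007,0,0.006,0,0,0],[0.007,0,0.006,0,0,0],[0.007,0,0.006,0,0,0],[0.007,0,0.006,0,0,0],[0.007,0,0.006,0,0,0],[0.007,0,0.006,0,0,0],[0.007,0,0.006,0,0,0],[0.007,0,0.006,0,0,0],[0.007,0,0.006,0,0,0],[0.007,0,0.006,0,0,0],[0,0,0,0,4,0],[0,0,0,0,4,0],[0,0,0,0,4,0],[0,0,0,0,4,0],[0,0,0,0,0,0]]
  ]
}}

```text
time_s: 10.1
ee_pos: [498.5, 154.3, 114.2]
tcp_rot: [-2.261, -1.194, -0.908]
wrist_force: [0.6, -0.7, 0.6]
grip_width: 0.004
gripper_force: 0.0
```

```bash
python3 - <<'E'
from h import *
where()
E
```

```text
t 10.1 tcp [498.5 154.3 114.2] bal [-125.6  -50.2  114.2] F [ 0.62 -0.73  0.6 ] grip 0.004
tool axes in bal (cols)
 [[ 0.698  0.039  0.715]
 [-0.019 -0.997  0.073]
 [ 0.715 -0.065 -0.696]]
q [ 0.86  0.69 -1.06  2.32 -1.32  0.12  0.74]
```

{"name": "play_rows", "arguments": {
  "steps": [
    [[-0.0025,0,0.005,0,0,0],[-0.0025,0,0.005,0,0,0],[-0.0025,0,0.005,0,0,0],[-0.0025,0,0.005,0,0,0],[-0.0025,0,0.005,0,0,0],[-0.0025,0,0.005,0,0,0],[-0.0025,0,0.005,0,0,0],[-0.0025,0,0.005,0,0,0],[0,0,0,0,0,0]]
  ]
}}

```text
time_s: 11.0
ee_pos: [510.1, 159.1, 85.7]
tcp_rot: [-2.246, -1.215, -0.872]
wrist_force: [0.6, 0.1, 0.2]
grip_width: 0.007
gripper_force: 0.0
```

```bash
python3 - <<'E'
from h import *
todo([-64,-45,71])
E
```

```text
t 11.0 tcp [510.1 159.1  85.7] bal [-115.   -56.9   85.7] F [0.64 0.15 0.23] grip 0.007
tool axes in bal (cols)
 [[ 0.709  0.064  0.702]
 [-0.011 -0.995  0.102]
 [ 0.705 -0.08  -0.705]]
q [ 0.79  0.74 -0.98  2.28 -1.32  0.12  0.78]
tool shift mm [25.6 -7.4 47.4]
```

{"name": "play_rows", "arguments": {
  "steps": [
    [[0.0016,-0.001,0.0057,0,0,0],[0.0016,-0.001,0.0057,0,0,0],[0.0016,-0.001,0.0057,0,0,0],[0.0016,-0.001,0.0057,0,0,0],[0.003,-0.001,0.0043,0,0,0],[0.003,-0.001,0.0043,0,0,0],[0.003,-0.001,0.0043,0,0,0],[0.003,-0.001,0.0043,0,0,0],[0.003,0,0.0043,0,0,0],[0.003,0,0.0033,0,0,0],[0,0,0,0,0,0]]
  ]
}}

```text
time_s: 12.1
ee_pos: [535.1, 198.9, 81.0]
tcp_rot: [-2.235, -1.225, -0.843]
wrist_force: [0.0, -0.4, -1.3]
grip_width: 0.001
gripper_force: 0.2
```

```bash
python3 - <<'E'
from h import *
where()
E
```

```text
t 12.1 tcp [535.1 198.9  81. ] bal [-68.1 -54.7  81. ] F [ 0.01 -0.44 -1.29] grip 0.001
tool axes in bal (cols)
 [[ 0.717  0.081  0.693]
 [-0.009 -0.992  0.125]
 [ 0.697 -0.095 -0.71 ]]
q [ 0.65  0.75 -0.93  2.22 -1.32  0.12  0.71]
```

{"name": "play_rows", "arguments": {
  "steps": [
    [[-0.001,0,0.004,0,-1,0],[-0.001,0,0.004,0,-1,0],[0,0,0.004,0,-1,0],[0,0,0.004,0,-1,0],[0,0,0.004,0,0,0],[0,0,0.004,0,0,0],[0,0,0,0,0,0]]
  ]
}}

```text
time_s: 12.8
ee_pos: [540.5, 212.0, 61.2]
tcp_rot: [-2.282, -1.254, -0.77]
wrist_force: [-0.4, -0.6, -1.3]
grip_width: 0.004
gripper_force: 0.3
```

```bash
python3 - <<'E'
from h import *
where()
c=manip.read_camera("side");W=world(c)
a=c["color"][130:230,230:350,::-1]
cv2.imwrite("pics/under.png",cv2.resize(a,(720,600),interpolation=2))
E
```

```text
t 12.8 tcp [540.5 212.   61.2] bal [-54.3 -51.5  61.2] F [-0.43 -0.63 -1.33] grip 0.004
tool axes in bal (cols)
 [[ 0.763  0.08   0.641]
 [-0.001 -0.992  0.126]
 [ 0.646 -0.097 -0.757]]
q [ 0.49  0.71 -0.8   2.19 -1.28  0.14  0.61]
```

View pics/under.png

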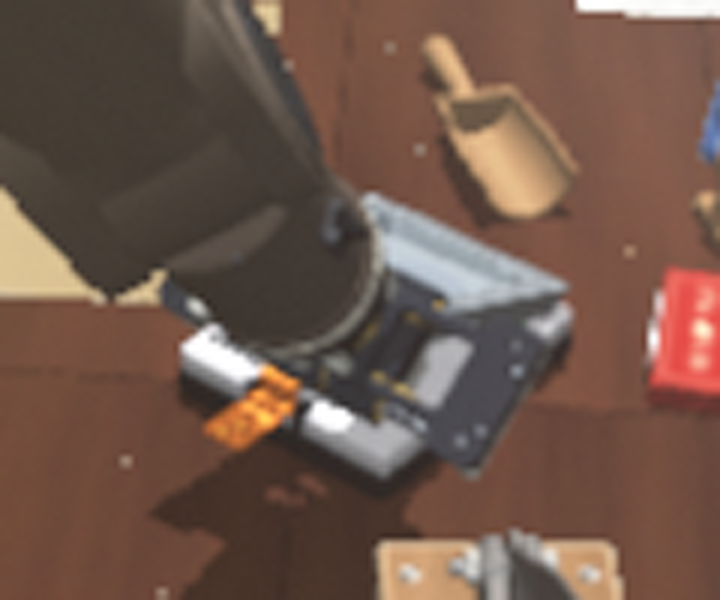

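The picture shows the fingertips under the rim, right of the hook, with the body clear of the cover. I lift along the arc, first part.

{"name": "play_rows", "arguments": {
  "steps": [
    [[0.0052,0,-0.0026,0,0,0],[0.0052,0,-0.0026,0,0,0],[0.0052,0,-0.0026,0,0,0],[0.0052,0,-0.0026,0,0,0],[0.0052,0,-0.0026,0,0,0],[0.0058,0,-0.0016,0,0,0],[0.0058,0,-0.0016,0,0,0],[0.0058,0,-0.0016,0,0,0],[0.0058,0,-0.0016,0,0,0],[0.0058,0,-0.0016,0,0,0],[0.006,0,-0.0004,0,0,0],[0.006,0,-0.0004,0,0,0],[0.006,0,-0.0004,0,0,0],[0.006,0,-0.0004,0,0,0],[0.006,0,-0.0004,0,0,0]]
  ]
}}

```text
time_s: 14.35
ee_pos: [572.0, 251.7, 134.4]
tcp_rot: [-2.283, -1.255, -0.771]
wrist_force: [-0.6, -0.2, -0.7]
grip_width: 0.002
gripper_force: 0.2
```

```bash
python3 - <<'E'
from h import *
where()
c=manip.read_camera("side");W=world(c)
a=c["color"][110:230,220:364,::-1]
cv2.imwrite("pics/mid.png",cv2.resize(a,(720,600),interpolation=2))
E
```

```text
t 14.35 tcp [572.  251.7 134.4] bal [ -3.7 -54.5 134.4] F [-0.59 -0.2  -0.7 ] grip 0.002
tool axes in bal (cols)
 [[ 0.763  0.081  0.641]
 [-0.    -0.992  0.125]
 [ 0.646 -0.096 -0.757]]
q [ 0.22  0.5  -0.53  2.09 -1.1   0.36  0.25]
```

View pics/mid.png

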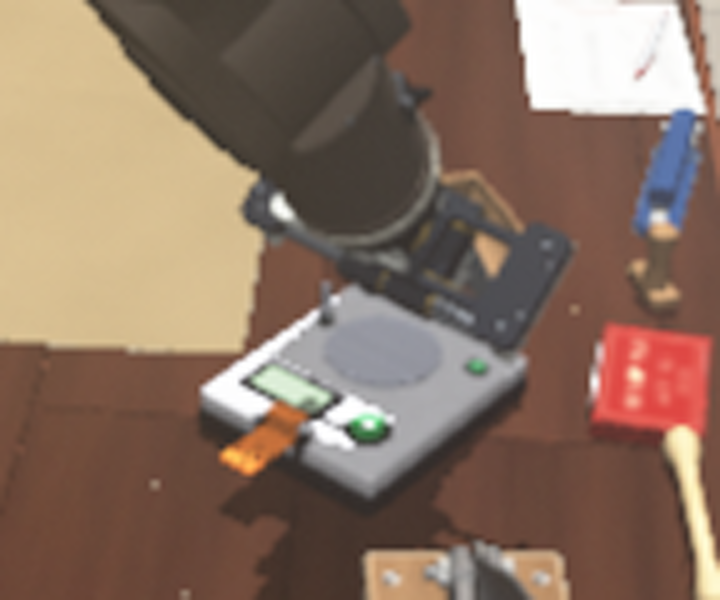

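The lid is hidden behind the gripper but lifting, with small forces, and the balance is in place. I finish the arc.

{"name": "play_rows", "arguments": {
  "steps": [
    [[0.006,-0.001,0.0008,0,0,0],[0.006,-0.001,0.0008,0,0,0],[0.006,-0.001,0.0008,0,0,0],[0.006,-0.001,0.0008,0,0,0],[0.006,-0.001,0.0008,0,0,0],[0.0057,0,0.002,0,0,0],[0.0057,0,0.002,0,0,0],[0.0057,0,0.002,0,0,0],[0.0057,0,0.002,0,0,0],[0.0057,0,0.002,0,0,0],[0.0052,0,0.003,0,0,0],[0.0052,0,0.003,0,0,0],[0.0052,0,0.003,0,0,0],[0.0052,0,0.003,0,0,0],[0.0052,0,0.003,0,0,0],[0.0044,0,0.0037,0,0,0],[0.0044,0,0.0037,0,0,0],[0.0044,0,0.0037,0,0,0],[0.0044,0,0.0037,0,0,0],[0,0,0,0,0,0]]
  ]
}}

```text
time_s: 16.4
ee_pos: [624.0, 344.9, 167.5]
tcp_rot: [-2.282, -1.256, -0.771]
wrist_force: [-0.5, 0.7, 0.1]
grip_width: 0.008
gripper_force: 0.0
```

```bash
python3 - <<'E'
from h import *
where()
c=manip.read_camera("top");W=world(c);Q=(W-O)@B
m=(Q[...,0]>60)&(Q[...,0]<220)&(Q[...,1]>0)&(Q[...,1]<70)&(Q[...,2]>45)&(Q[...,2]<260)
q=Q[m]
for z in range(45,260,20):
    k=q[(q[:,2]>=z)&(q[:,2]<z+20)]
    if len(k):print(z,len(k),np.percentile(k[:,0],[5,50,95]).round(1))
a=c["color"][110:250,170:338,::-1]
cv2.imwrite("pics/open.png",cv2.resize(a,(720,600),interpolation=2))
E
```

```text
t 16.4 tcp [624.  344.9 167.5] bal [102.4 -43.7 167.5] F [-0.54  0.74  0.13] grip 0.008
tool axes in bal (cols)
 [[ 0.763  0.082  0.641]
 [ 0.    -0.992  0.126]
 [ 0.646 -0.096 -0.757]]
q [-0.05  0.51 -0.37  1.92 -0.97  0.39 -0.06]
45 117 [71.7 82.3 88. ]
65 91 [87.3 92.1 97. ]
85 88 [ 89.   99.9 103.7]
105 92 [ 97.6 107.4 112.1]
125 99 [109.8 115.5 118.6]
145 149 [118.4 122.8 127.1]
165 45 [116.4 127.3 136.5]
185 150 [120.2 126.4 135. ]
245 27 [64.3 69.6 79.3]
```

View pics/open.png

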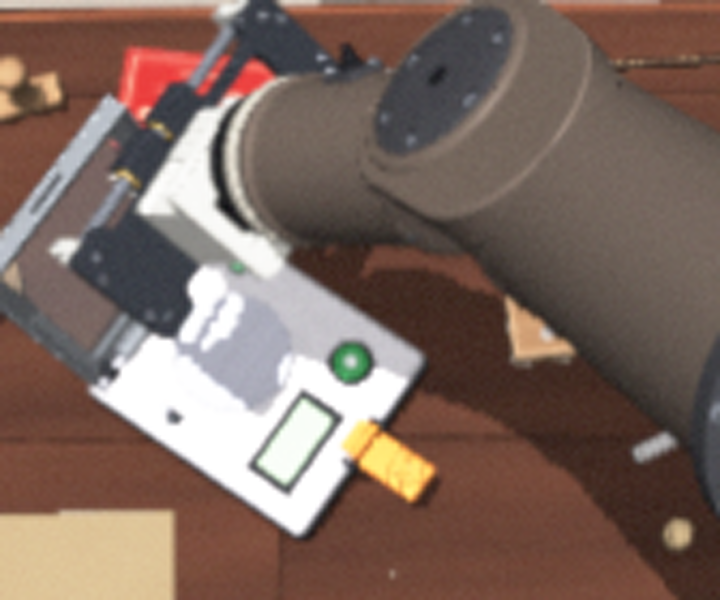

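The cover leans back at a slope that works out to about 1.94 rad, which is on its stop. The balance is unmoved and the key is visible at crop (351,362). I back off and straighten the tool.

{"name": "play_rows", "arguments": {
  "steps": [
    [[-0.004,0,-0.008,0,0,0],[-0.004,0,-0.008,0,0,0],[-0.004,0,-0.008,0,0,0],[-0.004,0,-0.008,0,0,0],[-0.004,0,-0.008,0,0,0],[-0.006,0,-0.008,0,0,0],[-0.006,0,-0.008,0,0,0],[-0.006,0,-0.008,0,0,0],[-0.006,0,-0.008,0,0,0],[-0.006,0,-0.008,0,0,0],[-0.006,0,-0.008,0,0,0],[-0.006,0,-0.008,0,0,0],[-0.006,0,-0.008,0,0,0],[-0.006,0,-0.008,0,0,0],[-0.006,0,-0.008,0,0,0],[0,0,0,0,0,0]]
  ]
}}

```text
time_s: 18.05
ee_pos: [556.9, 220.7, 206.7]
tcp_rot: [-2.285, -1.254, -0.771]
wrist_force: [0.8, 1.1, -0.4]
grip_width: 0.005
gripper_force: 0.0
```

```bash
python3 - <<'E'
from h import *
todo([-50,-40,110],np.diag([1.,-1,-1]))
for n,(u0,u1,v0,v1) in (("top",(235,268,180,210)),("side",(280,310,180,205))):
    c=manip.read_camera(n);W=world(c);hsv=cv2.cvtColor(c["color"],cv2.COLOR_RGB2HSV)
    s=np.zeros(W.shape[:2],bool);s[v0:v1,u0:u1]=1
    g=s&(hsv[...,0]>50)&(hsv[...,0]<85)&(hsv[...,1]>110)
    P=W[g];print(n,len(P))
    if len(P): print(P.mean(0).round(1),[x for x in cv2.minEnclosingCircle(P[:,:2].astype(np.float32))],"bal",bal(P.mean(0)).round(1),np.percentile(P[:,2],[10,50,90]).round(1))
E
```

```text
t 18.05 tcp [556.9 220.7 206.7] bal [-37.7 -60.  206.7] F [ 0.78  1.1  -0.41] grip 0.005
tool axes in bal (cols)
 [[ 0.764  0.079  0.641]
 [-0.001 -0.992  0.124]
 [ 0.646 -0.095 -0.758]]
q [ 0.19  0.34 -0.38  2.07 -0.98  0.56  0.09]
tool shift mm [-71.8 -11.6  67.9]
turn deg [ -6.84 -40.18   2.42]
top 0
side 11
[530.5 213.9  45.8] [(530.39453125, 216.63108825683594), 9.80099105834961] bal [-58.4 -42.2  45.8] [43.7 45.4 47.8]
```

{"name": "play_rows", "arguments": {
  "steps": [
    [[0,0,0,-0.68,-4,0.24],[0,0,0,-0.68,-4,0.24],[0,0,0,-0.68,-4,0.24],[0,0,0,-0.68,-4,0.24],[0,0,0,-0.68,-4,0.24],[0,0,0,-0.68,-4,0.24],[0,0,0,-0.68,-4,0.24],[0,0,0,-0.68,-4,0.24],[0,0,0,-0.68,-4,0.24],[0,0,0,-0.68,-4.2,0.24],[0,0,0,0,0,0],[0,0,0,0,0,0]]
  ]
}}

```text
time_s: 19.35
ee_pos: [556.8, 223.1, 206.0]
tcp_rot: [-2.782, -1.455, -0.0]
wrist_force: [-0.2, 0.1, 0.2]
grip_width: 0.002
gripper_force: 0.0
```

```bash
python3 - <<'E'
from h import *
todo([-50,-40,60],np.diag([1.,-1,-1]))
for n,(u0,u1,v0,v1) in (("top",(235,268,180,210)),("side",(280,310,180,205))):
    c=manip.read_camera(n);W=world(c);hsv=cv2.cvtColor(c["color"],cv2.COLOR_RGB2HSV)
    s=np.zeros(W.shape[:2],bool);s[v0:v1,u0:u1]=1
    g=s&(hsv[...,0]>50)&(hsv[...,0]<85)&(hsv[...,1]>110)
    P=W[g];print(n,len(P))
    if len(P): print(P.mean(0).round(1),[x for x in cv2.minEnclosingCircle(P[:,:2].astype(np.float32))],"bal",bal(P.mean(0)).round(1),np.percentile(P[:,2],[10,50,90]).round(1))
E
python3 - <<'E'
import cv2,numpy as np
# earlier unobstructed top picture open.png: key centre, full-res px
a=cv2.imread('pics/open.png');h=cv2.cvtColor(a,cv2.COLOR_BGR2HSV)
g=(h[...,0]>50)&(h[...,0]<85)&(h[...,1]>110);g[:300]=0
y,x=np.nonzero(g);u,v=(x.mean()+.5)/(720/168)-.5+170,(y.mean()+.5)/(600/140)-.5+110
import sys;sys.path.insert(0,'.')
K=np.array([[382.312,0,274.649],[0,382.312,206.958],[0,0,1]])
T=np.array([[-1.15756659e-02,-9.81382263e-01,1.91715566e-01,288.964],[-9.99925004e-01,1.21275706e-02,1.7055727e-03,154.634],[-3.99886286e-03,-1.91681445e-01,-9.81449047e-01,1094.564]])
p=cv2.undistortPoints(np.array([[[u,v]]]),K,np.array([-.110626,0,0,0,0.]))[0,0]
d=T[:,:3]@[p[0],p[1],1];s=(44-1094.564)/d[2];print("key top cam",u,v,(T[:,3]+s*d).round(1))
E
```

```text
t 19.35 tcp [556.8 223.1 206. ] bal [-35.8 -58.5 206. ] F [-0.15  0.08  0.19] grip 0.002
tool axes in bal (cols)
 [[ 1.     0.004  0.001]
 [ 0.004 -1.     0.002]
 [ 0.001 -0.002 -1.   ]]
q [-0.51  0.41  0.05  1.67 -0.03  1.06 -1.05]
tool shift mm [-14.3 -18.3 146. ]
turn deg [-0.1  -0.07  0.22]
top 0
side 0
key top cam 251.503550295858 194.20552268244575 [531.6 221.3  44. ]
```

{"name": "play_rows", "arguments": {
  "steps": [
    [[-0.0015,-0.0019,0.012,0,0,0],[-0.0015,-0.0019,0.012,0,0,0],[-0.0015,-0.0019,0.012,0,0,0],[-0.0015,-0.0019,0.012,0,0,0],[-0.0015,-0.0019,0.012,0,0,0],[-0.0015,-0.0019,0.012,0,0,0],[-0.0015,-0.0019,0.012,0,0,0],[-0.0015,-0.0019,0.012,0,0,0],[-0.0015,-0.0019,0.012,0,0,0],[-0.0015,-0.0019,0.012,0,0,0],[0,0,0.012,0,0,0],[0,0,0.012,0,0,0],[0,0,0.006,0,0,0],[0,0,0.004,0,0,0],[0,0,0.003,0,0,0],[0,0,0,0,0,0]]
  ]
}}

```text
time_s: 21.05
ee_pos: [532.8, 220.9, 49.5]
tcp_rot: [-2.784, -1.453, 0.001]
wrist_force: [-0.0, -0.9, 0.2]
grip_width: 0.005
gripper_force: 0.0
```

{"name": "play_rows", "arguments": {
  "steps": [
    [[0,0,0.001,0,0,0],[0,0,0.001,0,0,0],[0,0,0.001,0,0,0],[0,0,0.001,0,0,0],[0,0,0.001,0,0,0],[0,0,0.001,0,0,0],[0,0,0,0,0,0],[0,0,0,0,0,0]]
  ]
}}

```text
time_s: 21.85
ee_pos: [532.7, 220.9, 43.7]
tcp_rot: [-2.784, -1.453, 0.001]
wrist_force: [0.2, -0.8, 1.2]
grip_width: 0.003
gripper_force: 0.9
```

```bash
python3 - <<'E'
from h import *
where()
E
```

```text
t 21.85 tcp [532.7 220.9  43.7] bal [-51.4 -40.1  43.7] F [ 0.21 -0.79  1.16] grip 0.003
tool axes in bal (cols)
 [[ 1.     0.002  0.   ]
 [ 0.002 -1.     0.001]
 [ 0.    -0.001 -1.   ]]
q [-0.51  0.57  0.03  1.88 -0.03  0.7  -1.07]
```

Contact is starting at about 1.2 N. I press about 3.5 mm further, in small rows.

{"name": "play_rows", "arguments": {
  "steps": [
    [[0,0,0.0007,0,0,0],[0,0,0.0007,0,0,0],[0,0,0.0007,0,0,0],[0,0,0.0007,0,0,0],[0,0,0.0007,0,0,0],[0,0,0,0,0,0],[0,0,0,0,0,0]]
  ]
}}

```text
time_s: 22.55
ee_pos: [532.7, 220.9, 40.4]
tcp_rot: [-2.784, -1.453, 0.001]
wrist_force: [-1.4, -1.2, 6.9]
grip_width: 0.004
gripper_force: 3.3
```

{"name": "play_rows", "arguments": {
  "steps": [
    [[0,0,0.0004,0,0,0],[0,0,0.0004,0,0,0],[0,0,0,0,0,0],[0,0,0,0,0,0]]
  ]
}}

```text
time_s: 22.95
ee_pos: [532.8, 220.9, 40.2]
tcp_rot: [-2.784, -1.453, -0.0]
wrist_force: [-4.1, -2.8, 13.9]
grip_width: 0.005
gripper_force: 7.0
```

The force rose to 13.9 N, well past the 4.2 N at the stop, so the key is fully in. I release it and move well clear.

{"name": "play_rows", "arguments": {
  "steps": [
    [[0,0,-0.002,0,0,0],[0,0,-0.004,0,0,0],[0,0,-0.01,0,0,0],[0,0,-0.015,0,0,0],[0,0,-0.02,0,0,0],[0,0,-0.02,0,0,0],[0,0,-0.02,0,0,0],[0,0,-0.02,0,0,0],[0,0,-0.02,0,0,0],[-0.02,0,-0.02,0,0,0],[-0.02,0,-0.01,0,0,0],[-0.02,0,-0.01,0,0,0],[-0.02,0,0,0,0,0],[-0.02,0,0,0,0,0],[-0.02,0,0,0,0,0],[-0.01,0,0,0,0,0],[0,0,0,0,0,0],[0,0,0,0,0,0],[0,0,0,0,0,0]]
  ]
}}

```text
time_s: 24.85
ee_pos: [459.0, 115.1, 210.4]
tcp_rot: [-2.784, -1.454, -0.0]
wrist_force: [-0.2, 0.1, -0.7]
grip_width: 0.009
gripper_force: 0.0
```

```bash
python3 - <<'E'
from h import *
where()
c=manip.read_camera("side")
cv2.imwrite("pics/end.png",cv2.resize(c["color"][110:230,220:364,::-1],(720,600),interpolation=2))
E
```

```text
t 24.85 tcp [459.  115.1 210.4] bal [-180.4  -40.4  210.4] F [-0.19  0.05 -0.66] grip 0.009
tool axes in bal (cols)
 [[ 1.     0.003  0.001]
 [ 0.003 -1.     0.001]
 [ 0.001 -0.001 -1.   ]]
q [-0.41  0.2   0.07  1.96 -0.02  0.98 -0.95]
```

View pics/end.png

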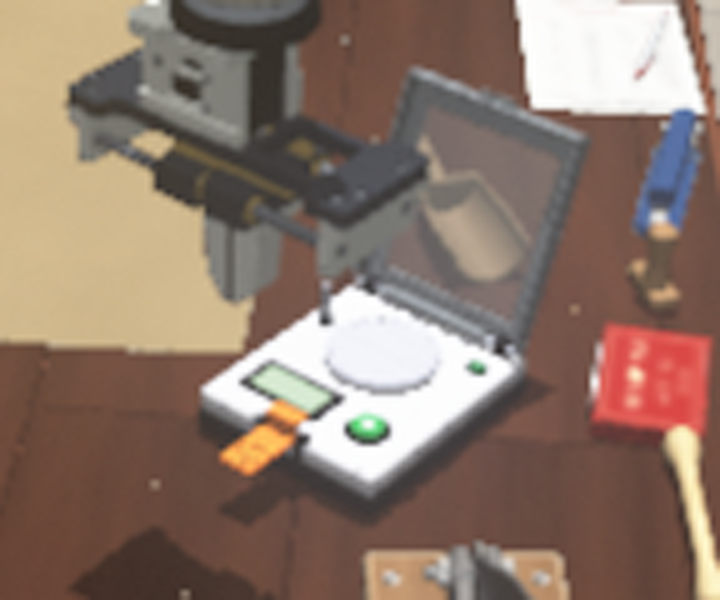

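The picture shows the cover fully open, the key at (368,428) and the tab at (265,435) sprung back, and the gripper clear of everything. I hand the job in.

```bash
python3 -c "
from plant import manip
print(manip.finish_job())"
```

```text
the job is handed in; nothing more can be done
None
```

I pressed the release tab, the cover sprang ajar and was pushed over on to its stop, and the power key was pressed fully in and came back; the job was handed in at about 25 s, and no verdict was returned.

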